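Lock the praline mould press

ROBOT

A 6-joint arm with a two-finger parallel gripper is mounted at the origin on the work surface. World frame = base frame: x ahead of the robot, y to its left, z up, the work surface at z = 0. Lengths are in m, angles in rad, forces in N, time in s.
With the tool pointing down it reaches from about 0.425 to 1.125 m from the base axis. Payload 14.9 kg.
Tool frame: the origin (TCP) lies at the very end of the fingers, on their centre line; the grasp point (between the pads) lies 19 mm behind it; z points along the fingers, y is the line along which they close (so a half turn about z gives the same grasp; the last joint's range is limited). The gripper opens to 91 mm and grips with 3 to 60 N. Pads are 32 mm wide; open, the fingers measure 118 mm over their backs; the gripper's body (76 mm by 178 mm) begins 60 mm behind the grasp point.
Start: joints at [1.257, 0.379, 1.734, -0, 1.028, -0.033], TCP at [0.194, 0.673, 0.214] pointing down, gripper open.
Joint ranges: [-2.77, 2.77], [-0.74, 2.19], [0, 2.66], [-1.06, 4.2], [0.31, 2.87], [-3.08, 3.08]. Speed limits (rad/s): [1.89, 1.89, 2.39, 3.14, 3.14, 3.14].

INTERFACE

Orientations are given as a unit quaternion [x, y, z, w].
In Python, from bench import sense, snapshot, camera_model, job_done gives the robot as it stands. The module is installed in compiled form; this text tells all that it offers.
- The arm moves only by the shell command python3 -m handwheel FILE, which reads ROWS from the file FILE. ROWS is one flat JSON list of numbers that holds 1 to 8 rows one after another, with no inner brackets; each row has 7 numbers: a rotation vector rx, ry, rz in shares of pi/2 rad (1.0 is pi/2 rad), then dx, dy, dz in parts of the range, where 1.0 means 0.4 m, then the finger opening in m; each row is the pose to reach, as a shift and turn from the pose commanded when the command began, along the tool's axes at that moment; what a row does not reach only later rows make up. A row lasts 1/10 s, in which the tool goes at most 0.05 m and 0.15 rad, less where a joint would pass 70% of its speed; a pose out of reach is approached as far as the arm can. The fingers move at their own pace and stop on an object; the grip force is fixed at half the most. Time passes only in rows, so rows that do not move let the fingers close. It prints the time, the measured TCP pose, the force, the opening and the grip force at its end. No shift or turn number may pass 1 either way. Input that does not fit is refused with a message, and nothing moves.
- sense(): the state, without advancing time (a new reading comes with each control period).
- snapshot(name): name is "side" or "top"; returns the picture (480x640x3 uint8, red, green, blue); there is no depth.
- camera_model(name): a dict with "fx", "fy", "cx", "cy" (pixels), "k1" (the pictures are not rectified: a ray, as slopes to the right and down, at radius r is drawn at 1 + k1 r^2 times it, then the intrinsics apply), "position" and "orientation" of the camera in the world. Camera axes: x right, y up, looking along -z (the intrinsics and any distortion apply to the point x, -y, -z); pixel columns grow to the right and rows downward; lengths in m; the calibration is good to about 2 mm. A picture is of the moment at which its call begins. camera_model takes no time and is no camera call.
- job_done(): hands the job in; it is judged then, once.
The state is a dict: "clock": time; "joint_positions": joint angles; "joint_velocities": joint speeds; "joint_efforts": joint torques, N m; "eef_pos": TCP position; "ee_rot": TCP orientation; "contact_force": force on the tool from outside, world axes, zero at the start; "moment": the same for the moment, N m; "gripper_width": finger opening in m; "grasp_force": force on a finger pad.
Only numpy, scipy, OpenCV 4.12 (cv2) and the standard library are available. Lean on these libraries where they do the work, as an engineer would, in place of code of your own. Each camera call takes 0.05 s, during which the arm holds its last target. There are 200 camera calls.

TASK

Lock the praline mould press: push its spring-loaded plunger bar down until it is fully home and, while keeping it down, slide the keeper plate over the bar's shoulder up to its end stop, then let go so that the keeper alone holds the plunger down. Press by feel, never harder than 35 N on anything, and leave the chocolates and the other things on the counter where they are.

Things in the scene. Friction and masses are not known exactly. Their poses are not given: they have to be found in the camera images.
- press: Praline mould press, fixed. Steel base 130 x 210 x 14 mm with a filled clear mould, four columns (x +-55, y +-94, up to 112 mm), on them an aluminium head plate. Origin: centre of the base's underside; z up, y along the long side towards the end stop. The head with bar, keeper and rails is clamped 0 to 24 mm above its lowest setting, anew each time and not reported: find it by touch or sight.
- land (a point): Point fixed to the base (press x 0, y -45, z 108 mm): where to push on the plunger bar, at the LOWEST head setting. The bar's raised top here is really 0 to 24 mm higher. Axes as the press. Bar: bright steel, 36 mm wide (x), flat land from press y -80 to +30 mm, room for closed fingertips here behind the keeper.
- shoulder (a point): Point fixed to the base (press x 0, y +45, z 124 mm): centre of the top of the bar's shoulder, plunger up, at the LOWEST head setting; really 0 to 24 mm higher. The shoulder is a block at press y +30 to +60 mm, standing 16 mm above the land; it is what the keeper traps.
- keeper_rear (a point): Point fixed to the base (press x 0, y -12, z 113 mm): underside of the keeper's rear edge at keeper 0, at the LOWEST head setting; really 0 to 24 mm higher. Keeper: dark plate 72 (x) x 28 (y) x 8 mm across the bar, 5 mm above the raised land; its rear edge (50 mm wide) turns up to 27 mm above its underside. Push its rear face towards +y with the fingertip that presses the land.
- rails (a point): Point fixed to the base (press x 0, y +35, z 130 mm): midway between the tops of the keeper's two rails at the LOWEST head setting; really 0 to 24 mm higher. Rails stand at x -46 to -28 and +28 to +46, y -15 to +85 mm, tops 22 mm above the raised land, with lips 64 mm apart: the fingers pass between them, the gripper's body stays above.
- plunger (a joint): Plunger bar pushed down, m: 0 up, 0.014 home on its hard stop. The spring pushes back with about 4 N at first, 10 N (9 to 12) at the stop; beyond, the force shoots up: the stop is rigid. Let go, it springs back up. The keeper passes over the shoulder only above 0.011; trapped under the keeper it rests at about 0.011.
- keeper (a joint): Keeper slid towards press +y, m: 0 fully back, 0.040 at its end stop; starts at 0 to 0.010. With the plunger up it is blocked by the shoulder at 0.014. About 1.5 N of friction, stays where it is left. A fingertip pressing on the land also drags, by up to about its pressing force.
- tongs: Bystander: steel serving tongs, 178 mm long, lying beside the press; origin at the centre of its underside.
- ticket: Bystander: steel clip with a blank tilted card, 75 mm wide, 72 mm tall; origin at the centre of its underside.
- mould: Bystander: spare clear praline mould, 135 x 70 x 18 mm, with eight cups; origin at the centre of its underside.
- truffle_a: Bystander: dark chocolate truffle, 33 mm across, 28 mm tall; origin at the centre of its underside.
- truffle_b: Bystander: milk chocolate truffle, 33 mm across, 28 mm tall; origin at the centre of its underside.
- giftbox: Bystander: flat brown gift box, 110 x 150 x 35 mm; origin at the centre of its underside.
- jar: Bystander: dark jar with a brass lid, 72 mm across, 100 mm tall; origin at the centre of its underside.
- bowl: Bystander: white bowl, 120 mm across, 45 mm tall, with chocolates in it; origin at the centre of its underside.

How it is judged:
By the outcome, as a careful person would: the job done as asked, in the order asked, and still so for the second after the job is handed in, with the robot touching nothing.
It also fails if it takes over 61 s, if anything falls off the work surface, if the arm or the gripper's body presses on something with over 40 N, if the wrist force passes 120 N, or if a joint passes its speed limit or range.

## Working session

There is one attempt and no reset: what is moved stays moved. The work goes in short steps, Python scripts to look and compute and a shell command to move; the robot and the scene stay as the last step left them, time stands still between calls to the robot, and variables do not carry over. Pictures are saved under pics/ and viewed, at most 10 in all, crops included, and the job is handed in when it is done.

```bash
mkdir -p pics
python3 - <<'E'
from bench import *
import cv2
for n in("side","top"):
    cv2.imwrite(f"pics/{n}0.png",snapshot(n)[:,:,::-1]); print(n,camera_model(n))
s=sense(); print(s["clock"],s["eef_pos"],s["ee_rot"],s["contact_force"],s["gripper_width"])
E
```

```text
side {'fx': 611.4272055193439, 'fy': 611.4272055193439, 'cx': 325.9294767400524, 'cy': 241.25345181631891, 'k1': -0.10919428327444154, 'position': array([-0.03049273, -1.4442897 ,  1.23744936]), 'orientation': array([ 0.44719297, -0.08022191, -0.16438542,  0.87553431])}
top {'fx': 590.3761300485413, 'fy': 590.3761300485413, 'cx': 313.64626051132035, 'cy': 239.67298097100252, 'k1': -0.14702570377049914, 'position': array([0.34844908, 0.00313983, 1.57956348]), 'orientation': array([ 0.03597663, -0.05153423, -0.69506498,  0.71619451])}
0.1 [0.19387982 0.67226178 0.2133539 ] [ 1.39914889e-01  9.90163413e-01 -4.83906233e-04 -7.52705074e-05] [-0.1357427  -0.07674661  0.57356366] 0.09140499333074517
```

View pics/side0.png

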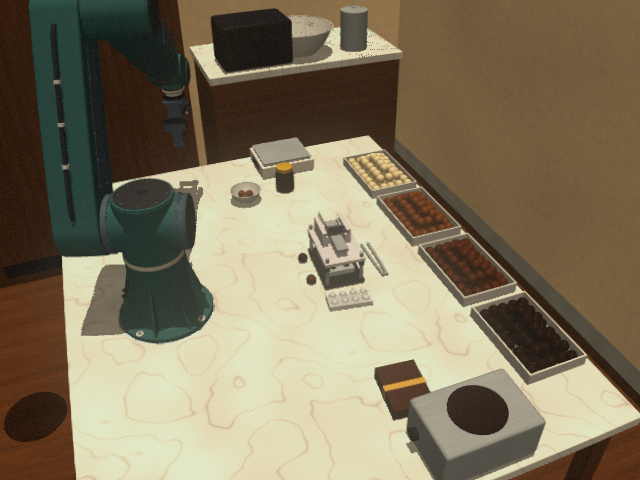

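View pics/top0.png

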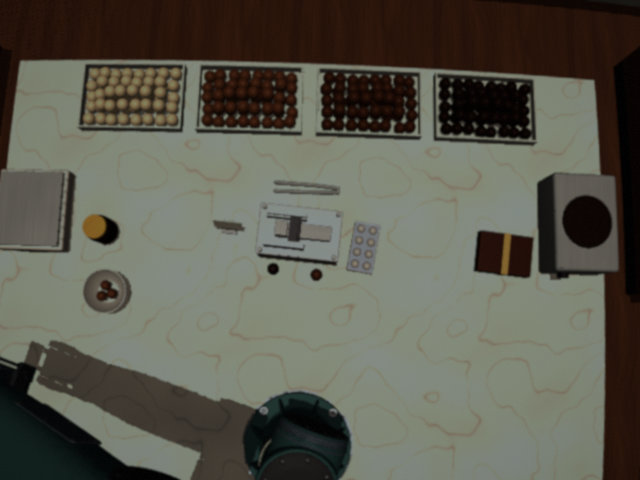

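The top view shows the press at about (299,233) with its keeper at about (294,230). The side view shows it at (335,250). The ticket is at (229,226), the mould at (363,247), truffles at (273,268) and (316,273), and the tongs at (307,187). Next I'll enlarge the press.

Run:
```python
import cv2,numpy as np
a=cv2.imread("pics/top0.png")[190:290,245:355]; b=cv2.imread("pics/side0.png")[205:295,290:400]
a=cv2.resize(np.clip(a*1.5,0,255).astype('uint8'),None,fx=7,fy=6,interpolation=cv2.INTER_CUBIC)
b=cv2.resize(b,None,fx=7,fy=6.5,interpolation=cv2.INTER_CUBIC)
cv2.imwrite("pics/c1.png",a);cv2.imwrite("pics/c2.png",b)
```

```text
(no output)
```

View pics/c1.png

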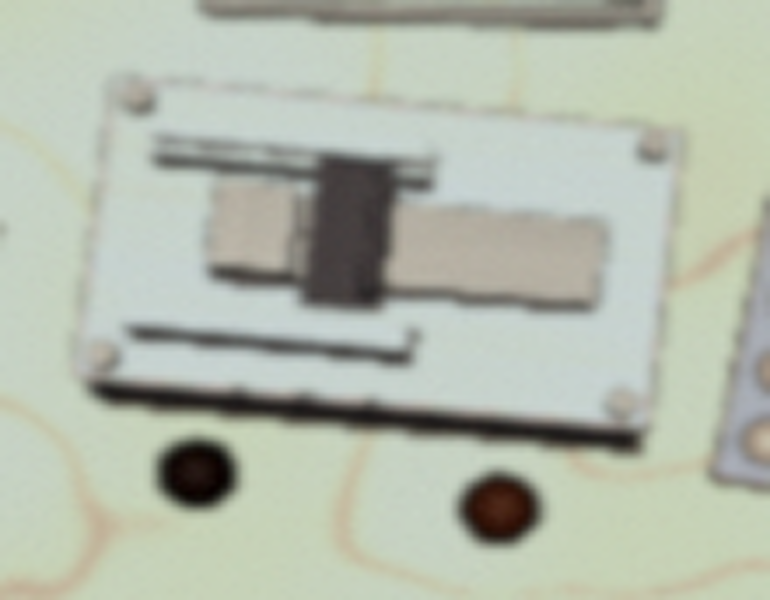

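View pics/c2.png

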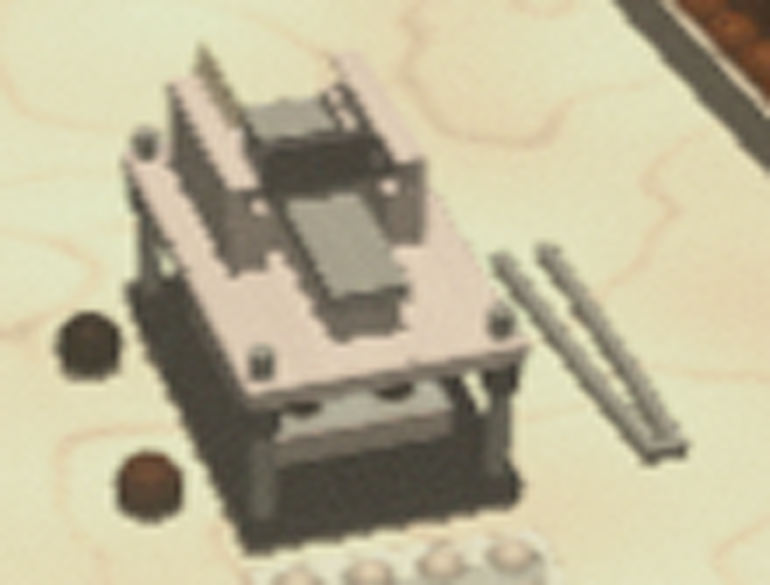

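The crops show the bar's near land end at top-view pixels (332,226) and (330,241), matching side-view (348,249) and (337,251). The shoulder's far end is on the left in the top view (world +y). The keeper sits close behind the shoulder. Next I'll triangulate these corners.

```bash
cat > h.py <<'E'
import numpy as np,cv2
from bench import *
from scipy.spatial.transform import Rotation as R
def ray(n,u,v):
    m=camera_model(n); K=np.array([[m['fx'],0,m['cx']],[0,m['fy'],m['cy']],[0,0,1]])
    x,y=cv2.undistortPoints(np.array([[[u,v]]],float),K,np.array([m['k1'],0,0,0.]))[0,0]
    d=R.from_quat(m['orientation']).apply([x,-y,-1]); return m['position'],d/np.linalg.norm(d)
def tri(t,s):
    p,d=ray('top',*t);q,e=ray('side',*s)
    a=np.linalg.lstsq(np.c_[d,-e],q-p,rcond=None)[0]; A=p+a[0]*d;B=q+a[1]*e
    return (A+B)/2,np.linalg.norm(A-B)
def plane(n,u,v,z):
    p,d=ray(n,u,v); return p+d*(z-p[2])/d[2]
E
python3 - <<'E'
from h import *
T=lambda x,y:(245+x/7-.4,190+y/6-.4); S=lambda x,y:(290+x/7-.4,205+y/6.5-.4)
P={}
for k,t,s in [("nearR",(608,217),(408,288)),("nearL",(597,306),(330,298)),("farR",(216,180),(322,97)),("farL",(208,268),(245,103)),
 ("hR",(682,130),(525,348)),("hL",(648,430),(250,400)),("hfarL",(75,372),(125,158)),
 ("keepRearL",(383,305),(272,197)),("keepRearR",(397,165),(388,170))]:
    P[k],e=tri(T(*t),S(*s)); print(k,P[k].round(4),round(e,4))
c=(P["nearR"]+P["nearL"])/2;f=(P["farR"]+P["farL"])/2;d=f-c
print(c,f,np.hypot(*d[:2]),np.degrees(np.arctan2(d[1],d[0])))
e=P["hfarL"]-P["hL"];print(np.degrees(np.arctan2(e[1],e[0])),np.hypot(*e[:2]))
E
```

```text
nearR [ 0.5651 -0.0694  0.1225] 0.0033
nearL [ 0.5284 -0.0666  0.1246] 0.0012
farR [0.5766 0.0691 0.1405] 0.0033
farL [0.5393 0.0703 0.1454] 0.0032
hR [ 0.6085 -0.0972  0.0944] 0.0015
hL [ 0.4814 -0.0882  0.0932] 0.0013
hfarL [0.4992 0.1198 0.0911] 0.0
keepRearL [0.528  0.0086 0.1325] 0.004
keepRearR [0.5845 0.0059 0.1357] 0.001
[ 0.54677522 -0.06799792  0.12353946] [0.55794183 0.0696961  0.14295205] 0.1381460636185231 85.36361667556314
85.12400069252237 0.2087945351588834
```

```bash
cat >> h.py <<'E'
A=np.radians(85.2); U=np.array([np.cos(A),np.sin(A),0]); V=np.array([U[1],-U[0],0]); O=np.array([.5532,.0108,0])
def press(p): d=np.asarray(p)-O; return np.array([d@V,d@U,d[2]])
def delta(x,y,z):
    s=sense(); r=R.from_quat(s['ee_rot']); g=O+x*V+y*U+[0,0,z]
    want=R.from_matrix(np.c_[-V,U,[0,0,-1]])
    return (r.inv()*want).as_rotvec().round(4), r.inv().apply(g-s['eef_pos']).round(4)
def st():
    s=sense(); r=R.from_quat(s['ee_rot']); f=np.array(s['contact_force'])
    print(s['clock'],'press mm',(1e3*press(s['eef_pos'])).round(2),'F xyz press',np.array([f@V,f@U,f[2]]).round(2),s['gripper_width'])
E
python3 - <<'E'
from h import *
print(delta(0,-.045,.20)); st()
T=lambda x,y:(245+x/7-.4,190+y/6-.4)
for z in(.15,.156,.162): print((1e3*press(plane('top',*T(390,235),z))).round(1))
E
```

```text
(array([-1.00e-03, -1.00e-04, -1.97e-01]), array([-0.5373, -0.5801,  0.0139]))
0.1 press mm [-413.41  629.07  213.35] F xyz press [-0.13 -0.09  0.57] 0.09140499333074517
[ -0.2  -3.3 150. ]
[ -1.1  -3.4 156. ]
[ -1.9  -3.5 162. ]
```

Careful with the scale: shifts go in shares of 0.4 m and turns go in shares of pi/2 rad. That gives: -0.288 m / 0.4 = -0.72, -0.267 m / 0.4 = -0.6675, -0.05 rad / 1.5708 = -0.0318.

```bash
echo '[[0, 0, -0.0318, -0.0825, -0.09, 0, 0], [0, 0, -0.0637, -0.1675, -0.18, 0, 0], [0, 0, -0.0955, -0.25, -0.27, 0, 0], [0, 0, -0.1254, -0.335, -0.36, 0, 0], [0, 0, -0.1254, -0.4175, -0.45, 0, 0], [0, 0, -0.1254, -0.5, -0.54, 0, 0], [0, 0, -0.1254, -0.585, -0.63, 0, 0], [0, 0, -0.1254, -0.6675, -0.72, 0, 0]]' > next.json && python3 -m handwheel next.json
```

```text
refused: ROWS must be one flat list, 7 numbers to a row, no inner brackets. Nothing was moved.
```

Wrong form. The message asks for one flat list, 7 numbers to a row, no inner brackets, so I'll send the same numbers that way.

```bash
echo '[0, 0, -0.0318, -0.0825, -0.09, 0, 0, 0, 0, -0.0637, -0.1675, -0.18, 0, 0, 0, 0, -0.0955, -0.25, -0.27, 0, 0, 0, 0, -0.1254, -0.335, -0.36, 0, 0, 0, 0, -0.1254, -0.4175, -0.45, 0, 0, 0, 0, -0.1254, -0.5, -0.54, 0, 0, 0, 0, -0.1254, -0.585, -0.63, 0, 0, 0, 0, -0.1254, -0.6675, -0.72, 0, 0]' > next.json && python3 -m handwheel next.json
python3 - <<'E'
from h import *
print(delta(0,-.045,.20)); st()
E
```

```text
clock: 0.9
eef_pos: [0.3711, 0.32, 0.2139]
ee_rot: [0.042, 0.999, -0.0, 0.0]
contact_force: [0.2, -0.4, 0.6]
gripper_width: 0.0302
grasp_force: 0.0
(array([-0.    ,  0.    ,  0.0002]), array([-0.2073, -0.3379,  0.0139]))
0.9 press mm [-207.33  292.85  213.88] F xyz press [ 0.25 -0.4   0.62] 0.030232005639290335
```

In the tool's units: -0.32 m / 0.4 = -0.8, -0.29 m / 0.4 = -0.725.

```bash
echo '[0, 0, 0, -0.0625, -0.105, 0, 0, 0, 0, 0, -0.125, -0.21, 0, 0, 0, 0, 0, -0.1875, -0.315, 0, 0, 0, 0, 0, -0.25, -0.42, 0.0125, 0, 0, 0, 0, -0.3125, -0.525, 0.025, 0, 0, 0, 0, -0.375, -0.63, 0.035, 0, 0, 0, 0, -0.4375, -0.725, 0.035, 0, 0, 0, 0, -0.4875, -0.8, 0.035, 0]' > next.json && python3 -m handwheel next.json
python3 - <<'E'
from h import *
print(delta(0,-.045,.20)); st()
E
```

```text
clock: 1.7
eef_pos: [0.5389, -0.0158, 0.1997]
ee_rot: [0.042, 0.999, -0.0, -0.0]
contact_force: [-0.2, 0.1, -0.1]
gripper_width: 0.0006
grasp_force: 0.0
(array([-0.0001, -0.0002, -0.0012]), array([-0.0121, -0.0173, -0.0003]))
1.7 press mm [-12.07 -27.68 199.72] F xyz press [-0.22  0.03 -0.12] 0.0006202207300847677
```

In the tool's units: 0.059 m / 0.4 = 0.1475, 0.04 m / 0.4 = 0.1, -0.0012 rad / 1.5708 = -0.0008.

```bash
echo '[0, 0, -0.0008, -0.015, -0.0225, 0, 0, 0, 0, -0.0008, -0.0303, -0.0433, 0, 0, 0, 0, -0.0008, -0.0303, -0.0433, 0.05, 0, 0, 0, -0.0008, -0.0303, -0.0433, 0.1, 0, 0, 0, -0.0008, -0.0303, -0.0433, 0.1475, 0, 0, 0, -0.0008, -0.0303, -0.0433, 0.1475, 0, 0, 0, -0.0008, -0.0303, -0.0433, 0.1475, 0]' > next.json && python3 -m handwheel next.json
python3 - <<'E'
from h import *
st()
a=snapshot('top')[190:290,245:355];b=snapshot('side')[195:295,290:400]
a=np.clip(a*1.5,0,255).astype('uint8')
cv2.imwrite("pics/c3.png",cv2.resize(np.hstack([a,b])[:,:,::-1],None,fx=3.6,fy=3.6,interpolation=cv2.INTER_CUBIC))
E
```

```text
clock: 2.4
eef_pos: [0.5486, -0.0309, 0.1412]
ee_rot: [0.041, 0.999, 0.0, -0.0]
contact_force: [0.2, -1.1, 0.1]
gripper_width: 0.0004
grasp_force: 0.0
2.4 press mm [ -1.05 -41.96 141.21] F xyz press [ 0.26 -1.1   0.06] 0.0003804543350639221
```

View pics/c3.png

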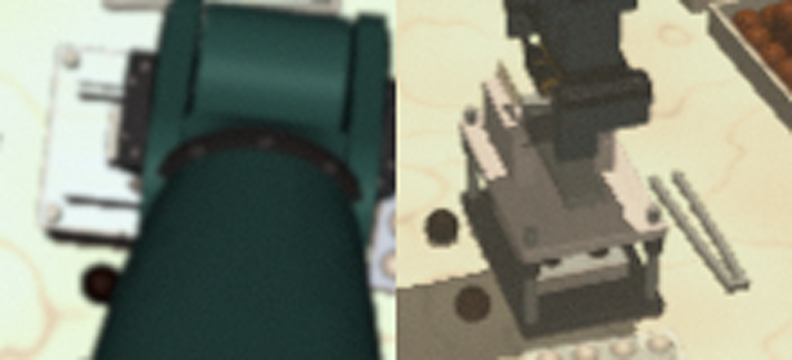

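In the side half, the closed fingertip (about (580,150)) is centred over the bar between the rails. In the top half the arm hides the tip. Now I'll go down by feel.

In the tool's units: 0.009 m / 0.4 = 0.0225, 0.006 m / 0.4 = 0.015.

```bash
echo '[0, 0, 0, 0, 0, 0, 0, 0, 0, 0, 0, 0, 0.0075, 0, 0, 0, 0, 0, 0, 0.015, 0, 0, 0, 0, 0, 0, 0.0225, 0, 0, 0, 0, 0, 0, 0.0225, 0, 0, 0, 0, 0, 0, 0.0225, 0]' > next.json && python3 -m handwheel next.json; python3 -c "from h import *;st()"
```

```text
clock: 3.1
eef_pos: [0.5488, -0.0316, 0.1318]
ee_rot: [0.041, 0.999, 0.0, -0.0]
contact_force: [-0.1, 0.1, -0.1]
gripper_width: 0.0005
grasp_force: 0.0
3.1 press mm [ -0.83 -42.62 131.79] F xyz press [-0.09  0.07 -0.09] 0.0005046854225843147
```

In the tool's units: 0.004 m / 0.4 = 0.01, 0.002 m / 0.4 = 0.005.

```bash
echo '[0, 0, 0, 0, 0, 0.005, 0, 0, 0, 0, 0, 0, 0.01, 0, 0, 0, 0, 0, 0, 0.01, 0, 0, 0, 0, 0, 0, 0.01, 0]' > next.json && python3 -m handwheel next.json; echo '[0, 0, 0, 0, 0, 0.005, 0, 0, 0, 0, 0, 0, 0.01, 0, 0, 0, 0, 0, 0, 0.01, 0, 0, 0, 0, 0, 0, 0.01, 0]' > next.json && python3 -m handwheel next.json; python3 -c "from h import *;st()"
```

```text
clock: 3.5
eef_pos: [0.5488, -0.0316, 0.1278]
ee_rot: [0.041, 0.999, 0.0, -0.0]
contact_force: [-0.9, 0.1, -0.5]
gripper_width: 0.0003
grasp_force: 0.0
clock: 3.9
eef_pos: [0.549, -0.0316, 0.1241]
ee_rot: [0.041, 0.999, -0.0, 0.0]
contact_force: [0.1, 1.0, 4.9]
gripper_width: 0.0006
grasp_force: 2.4
3.9 press mm [ -0.59 -42.57 124.08] F xyz press [-0.03  0.96  4.89] 0.0005947812940320872
```

In the tool's units: 0.009 m / 0.4 = 0.0225, 0.008 m / 0.4 = 0.02.

```bash
echo '[0, 0, 0, 0, 0, 0.005, 0, 0, 0, 0, 0, 0, 0.01, 0, 0, 0, 0, 0, 0, 0.015, 0, 0, 0, 0, 0, 0, 0.02, 0, 0, 0, 0, 0, 0, 0.0225, 0, 0, 0, 0, 0, 0, 0.0225, 0]' > next.json && python3 -m handwheel next.json; echo '[0, 0, 0, 0, 0, 0.0013, 0, 0, 0, 0, 0, 0, 0.0025, 0, 0, 0, 0, 0, 0, 0.0025, 0, 0, 0, 0, 0, 0, 0.0025, 0]' > next.json && python3 -m handwheel next.json; python3 -c "from h import *;st()"
```

```text
clock: 4.5
eef_pos: [0.5491, -0.0316, 0.1152]
ee_rot: [0.041, 0.999, -0.0, 0.0]
contact_force: [-2.3, 0.5, 8.8]
gripper_width: 0.0001
grasp_force: 4.3
clock: 4.9
eef_pos: [0.5491, -0.0316, 0.1144]
ee_rot: [0.041, 0.999, -0.0, 0.0]
contact_force: [-1.3, 0.3, 9.3]
gripper_width: 0.0005
grasp_force: 4.5
4.9 press mm [ -0.55 -42.6  114.36] F xyz press [-1.35  0.22  9.32] 0.0004718682630242681
```

In the tool's units: 0.001 m / 0.4 = 0.0025, 0.0005 m / 0.4 = 0.0013.

```bash
echo '[0, 0, 0, 0, 0, 0.0013, 0, 0, 0, 0, 0, 0, 0.0025, 0, 0, 0, 0, 0, 0, 0.0025, 0, 0, 0, 0, 0, 0, 0.0025, 0]' > next.json && python3 -m handwheel next.json; echo '[0, 0, 0, 0, 0, 0.0008, 0, 0, 0, 0, 0, 0, 0.0013, 0, 0, 0, 0, 0, 0, 0.0013, 0]' > next.json && python3 -m handwheel next.json; echo '[0, 0, 0, 0, 0, 0.0008, 0, 0, 0, 0, 0, 0, 0.0013, 0, 0, 0, 0, 0, 0, 0.0013, 0]' > next.json && python3 -m handwheel next.json
```

```text
clock: 5.3
eef_pos: [0.5491, -0.0316, 0.1134]
ee_rot: [0.041, 0.999, -0.0, 0.0]
contact_force: [-2.2, -0.2, 9.6]
gripper_width: 0.0006
grasp_force: 4.8
clock: 5.6
eef_pos: [0.5491, -0.0316, 0.1129]
ee_rot: [0.041, 0.999, -0.0, 0.0]
contact_force: [-2.4, -0.7, 9.9]
gripper_width: 0.0003
grasp_force: 5.0
clock: 5.9
eef_pos: [0.5491, -0.0316, 0.1124]
ee_rot: [0.041, 0.999, -0.0, 0.0]
contact_force: [-3.6, 0.3, 10.2]
gripper_width: 0.0004
grasp_force: 5.1
```

In the tool's units: 0.0004 m / 0.4 = 0.001, 0.0002 m / 0.4 = 0.0005.

```bash
echo '[0, 0, 0, 0, 0, 0.0005, 0, 0, 0, 0, 0, 0, 0.001, 0, 0, 0, 0, 0, 0, 0.001, 0]' > next.json && python3 -m handwheel next.json|grep -E "pos|force"; echo '[0, 0, 0, 0, 0, 0.0008, 0, 0, 0, 0, 0, 0, 0.0008, 0]' > next.json && python3 -m handwheel next.json|grep -E "pos|force"
```

```text
eef_pos: [0.5491, -0.0316, 0.112]
contact_force: [-2.9, -0.4, 10.3]
grasp_force: 5.2
eef_pos: [0.5491, -0.0316, 0.1118]
contact_force: [-3.6, -0.1, 12.9]
grasp_force: 6.3
```

In the tool's units: 0.0003 m / 0.4 = 0.0008.

```bash
echo '[0, 0, 0, 0, 0, 0.0008, 0, 0, 0, 0, 0, 0, 0.0008, 0]' > next.json && python3 -m handwheel next.json|grep -E "pos|force"
```

```text
eef_pos: [0.5491, -0.0316, 0.1118]
contact_force: [-6.2, 0.2, 17.4]
grasp_force: 8.8
```

Plunger is home: the force kinked at z 0.1118 (head about 18 mm up). I'll ease to about 15 N and slide.

In the tool's units: 0.01 m / 0.4 = 0.025, 0.006 m / 0.4 = 0.015.

```bash
echo '[0, 0, 0, 0, 0.0025, -0.0003, 0, 0, 0, 0, 0, 0.0075, -0.0003, 0, 0, 0, 0, 0, 0.015, -0.0003, 0, 0, 0, 0, 0, 0.025, -0.0003, 0, 0, 0, 0, 0, 0.025, -0.0003, 0]' > next.json && python3 -m handwheel next.json; python3 -c "from h import *;st()"
```

```text
clock: 7.1
eef_pos: [0.5506, -0.0218, 0.1119]
ee_rot: [0.041, 0.999, -0.0, 0.001]
contact_force: [-0.7, -2.2, 11.1]
gripper_width: 0.0002
grasp_force: 5.7
7.1 press mm [  0.12 -32.74 111.88] F xyz press [-0.51 -2.27 11.13] 0.00023065064183064784
```

In the tool's units: 0.01 m / 0.4 = 0.025, 0.007 m / 0.4 = 0.0175.

```bash
echo '[0, 0, 0, 0, 0.0025, 0.0005, 0, 0, 0, 0, 0, 0.01, 0.0005, 0, 0, 0, 0, 0, 0.0175, 0.0005, 0, 0, 0, 0, 0, 0.025, 0.0005, 0, 0, 0, 0, 0, 0.025, 0.0005, 0]' > next.json && python3 -m handwheel next.json; python3 -c "from h import *;st()"
```

```text
clock: 7.6
eef_pos: [0.5516, -0.012, 0.1119]
ee_rot: [0.041, 0.999, -0.0, 0.001]
contact_force: [-0.4, -4.9, 13.1]
gripper_width: 0.0009
grasp_force: 6.7
7.6 press mm [  0.31 -22.87 111.87] F xyz press [ 1.000e-02 -4.900e+00  1.305e+01] 0.0009189828621505834
```

In the tool's units: 0.007 m / 0.4 = 0.0175, 0.005 m / 0.4 = 0.0125.

```bash
for i in 1; do echo '[0, 0, 0, 0, 0.0025, 0.0003, 0, 0, 0, 0, 0, 0.0075, 0.0003, 0, 0, 0, 0, 0, 0.0125, 0.0003, 0, 0, 0, 0, 0, 0.0175, 0.0003, 0, 0, 0, 0, 0, 0.0175, 0.0003, 0]' > next.json && python3 -m handwheel next.json; done; python3 -c "from h import *;st()"
```

```text
clock: 8.1
eef_pos: [0.5523, -0.0052, 0.1119]
ee_rot: [0.041, 0.999, -0.001, 0.001]
contact_force: [-1.1, -6.8, 14.0]
gripper_width: 0.0003
grasp_force: 7.3
8.1 press mm [  0.41 -16.06 111.88] F xyz press [-0.52 -6.86 13.98] 0.00029336106621595623
```

In the tool's units: 0.008 m / 0.4 = 0.02, 0.007 m / 0.4 = 0.0175.

```bash
echo '[0, 0, 0, 0, 0.0025, 0, 0, 0, 0, 0, 0, 0.0075, 0, 0, 0, 0, 0, 0, 0.0125, 0, 0, 0, 0, 0, 0, 0.0175, 0, 0, 0, 0, 0, 0, 0.02, 0, 0, 0, 0, 0, 0, 0.02, 0, 0]' > next.json && python3 -m handwheel next.json; python3 -c "from h import *;st()"
```

```text
clock: 8.7
eef_pos: [0.5529, 0.0025, 0.1119]
ee_rot: [0.041, 0.999, -0.001, 0.001]
contact_force: [-1.8, -8.8, 15.0]
gripper_width: 0.0006
grasp_force: 8.0
8.7 press mm [  0.38  -8.26 111.86] F xyz press [-1.07 -8.92 14.99] 0.0006060730437093222
```

In the tool's units: 0.008 m / 0.4 = 0.02, 0.007 m / 0.4 = 0.0175.

```bash
echo '[0, 0, 0, 0, 0.0025, 0, 0, 0, 0, 0, 0, 0.0075, 0, 0, 0, 0, 0, 0, 0.0125, 0, 0, 0, 0, 0, 0, 0.0175, 0, 0, 0, 0, 0, 0, 0.02, 0, 0, 0, 0, 0, 0, 0.02, 0, 0]' > next.json && python3 -m handwheel next.json; python3 -c "from h import *;st()"
```

```text
clock: 9.3
eef_pos: [0.5535, 0.0105, 0.1118]
ee_rot: [0.041, 0.999, -0.001, 0.001]
contact_force: [-1.0, -8.7, 15.1]
gripper_width: 0.0003
grasp_force: 8.1
9.3 press mm [  0.35  -0.28 111.84] F xyz press [-0.28 -8.78 15.11] 0.0002912876504925009
```

In the tool's units: 0.008 m / 0.4 = 0.02, 0.007 m / 0.4 = 0.0175.

```bash
echo '[0, 0, 0, 0, 0.0025, -0.0003, 0, 0, 0, 0, 0, 0.0075, -0.0003, 0, 0, 0, 0, 0, 0.0125, -0.0003, 0, 0, 0, 0, 0, 0.0175, -0.0003, 0, 0, 0, 0, 0, 0.02, -0.0003, 0, 0, 0, 0, 0, 0.02, -0.0003, 0]' > next.json && python3 -m handwheel next.json; python3 -c "from h import *;st()"
```

```text
clock: 9.9
eef_pos: [0.5542, 0.0186, 0.1119]
ee_rot: [0.041, 0.999, -0.001, 0.001]
contact_force: [-1.2, -8.4, 14.3]
gripper_width: 0.0003
grasp_force: 7.5
9.9 press mm [  0.3    7.81 111.88] F xyz press [-0.46 -8.48 14.31] 0.0003298164360731426
```

In the tool's units: 0.003 m / 0.4 = 0.0075, 0.002 m / 0.4 = 0.005.

```bash
echo '[0, 0, 0, 0, 0.0025, 0, 0, 0, 0, 0, 0, 0.005, 0, 0, 0, 0, 0, 0, 0.0075, 0, 0, 0, 0, 0, 0, 0.0075, 0, 0]' > next.json && python3 -m handwheel next.json; python3 -c "from h import *;st()"
```

```text
clock: 10.3
eef_pos: [0.5544, 0.0215, 0.1119]
ee_rot: [0.041, 0.999, -0.001, 0.001]
contact_force: [-1.1, -9.9, 13.8]
gripper_width: 0.0007
grasp_force: 7.6
10.3 press mm [  0.28  10.73 111.87] F xyz press [-0.27 -9.97 13.83] 0.000714139855532819
```

In the tool's units: 0.0015 m / 0.4 = 0.0038, 0.001 m / 0.4 = 0.0025.

```bash
echo '[0, 0, 0, 0, 0.0013, 0, 0, 0, 0, 0, 0, 0.0025, 0, 0, 0, 0, 0, 0, 0.0038, 0, 0, 0, 0, 0, 0, 0.0038, 0, 0]' > next.json && python3 -m handwheel next.json; python3 -c "from h import *;st()"
```

```text
clock: 10.7
eef_pos: [0.5545, 0.0229, 0.1119]
ee_rot: [0.041, 0.999, -0.001, 0.001]
contact_force: [-0.8, -10.6, 14.6]
gripper_width: 0.0007
grasp_force: 7.7
10.7 press mm [  0.24  12.13 111.86] F xyz press [  0.04 -10.67  14.57] 0.00067840183733296
```

In the tool's units: 0.001 m / 0.4 = 0.0025, 0.0005 m / 0.4 = 0.0013.

```bash
echo '[0, 0, 0, 0, 0.0013, 0, 0, 0, 0, 0, 0, 0.0025, 0, 0, 0, 0, 0, 0, 0.0025, 0, 0]' > next.json && python3 -m handwheel next.json; python3 -c "from h import *;st()"
```

```text
clock: 11.0
eef_pos: [0.5546, 0.0239, 0.1119]
ee_rot: [0.041, 0.999, -0.001, 0.001]
contact_force: [-1.4, -11.1, 13.8]
gripper_width: 0.0006
grasp_force: 7.8
11.0 press mm [  0.26  13.14 111.88] F xyz press [ -0.5  -11.18  13.75] 0.0006005606732351958
```

In the tool's units: 0.0007 m / 0.4 = 0.0018, 0.0005 m / 0.4 = 0.0013.

```bash
echo '[0, 0, 0, 0, 0.0013, 0, 0, 0, 0, 0, 0, 0.0018, 0, 0, 0, 0, 0, 0, 0.0018, 0, 0]' > next.json && python3 -m handwheel next.json; python3 -c "from h import *;st()"
```

```text
clock: 11.3
eef_pos: [0.5546, 0.0245, 0.1119]
ee_rot: [0.041, 0.999, -0.001, 0.001]
contact_force: [-0.8, -10.7, 14.7]
gripper_width: 0.0009
grasp_force: 7.8
11.3 press mm [  0.26  13.82 111.88] F xyz press [  0.11 -10.68  14.71] 0.0008897926815708032
```

In the tool's units: 0.0005 m / 0.4 = 0.0013.

```bash
echo '[0, 0, 0, 0, 0.0013, 0, 0, 0, 0, 0, 0, 0.0013, 0, 0]' > next.json && python3 -m handwheel next.json; python3 -c "from h import *;st()"
```

```text
clock: 11.5
eef_pos: [0.5546, 0.025, 0.1118]
ee_rot: [0.041, 0.999, -0.001, 0.001]
contact_force: [-1.3, -11.0, 14.7]
gripper_width: 0.0004
grasp_force: 7.8
11.5 press mm [  0.23  14.31 111.85] F xyz press [ -0.42 -11.04  14.73] 0.00042480124646526285
```

In the tool's units: 0.0005 m / 0.4 = 0.0013.

```bash
echo '[0, 0, 0, 0, 0.0013, 0, 0, 0, 0, 0, 0, 0.0013, 0, 0]' > next.json && python3 -m handwheel next.json; python3 -c "from h import *;st()"
```

```text
clock: 11.7
eef_pos: [0.5547, 0.0256, 0.1119]
ee_rot: [0.041, 0.999, -0.001, 0.001]
contact_force: [-1.0, -10.9, 14.5]
gripper_width: 0.0005
grasp_force: 7.8
11.7 press mm [  0.28  14.83 111.89] F xyz press [ -0.06 -10.96  14.48] 0.0005235146074461304
```

In the tool's units: 0.0005 m / 0.4 = 0.0013.

```bash
echo '[0, 0, 0, 0, 0.0013, 0, 0, 0, 0, 0, 0, 0.0013, 0, 0]' > next.json && python3 -m handwheel next.json; python3 -c "from h import *;st()"
```

```text
clock: 11.9
eef_pos: [0.5547, 0.0261, 0.1118]
ee_rot: [0.041, 0.999, -0.001, 0.001]
contact_force: [-0.9, -10.0, 14.1]
gripper_width: 0.0005
grasp_force: 7.8
11.9 press mm [  0.22  15.32 111.84] F xyz press [ -0.1  -10.03  14.08] 0.0005129750798625164
```

In the tool's units: 0.0005 m / 0.4 = 0.0013.

```bash
echo '[0, 0, 0, 0, 0.0013, 0, 0, 0, 0, 0, 0, 0.0013, 0, 0]' > next.json && python3 -m handwheel next.json; python3 -c "from h import *;st()"
```

```text
clock: 12.1
eef_pos: [0.5548, 0.0265, 0.1119]
ee_rot: [0.041, 0.999, -0.001, 0.001]
contact_force: [-0.6, -10.8, 13.8]
gripper_width: 0.0004
grasp_force: 7.8
12.1 press mm [  0.24  15.81 111.85] F xyz press [  0.29 -10.79  13.75] 0.00036495622926913964
```

In the tool's units: 0.0007 m / 0.4 = 0.0018, 0.0005 m / 0.4 = 0.0013.

```bash
echo '[0, 0, 0, 0, 0.0013, 0, 0, 0, 0, 0, 0, 0.0018, 0, 0]' > next.json && python3 -m handwheel next.json|grep contact; python3 -c "from h import *;st()"
```

```text
contact_force: [-1.2, -18.0, 14.0]
12.3 press mm [  0.22  16.08 111.87] F xyz press [  0.35 -17.99  13.97] 0.0005230477008183063
```

In the tool's units: 0.0005 m / 0.4 = 0.0013.

```bash
echo '[0, 0, 0, 0, 0.0013, 0, 0, 0, 0, 0, 0, 0.0013, 0, 0]' > next.json && python3 -m handwheel next.json|grep contact; python3 -c "from h import *;st()"
```

```text
contact_force: [-1.8, -22.1, 15.2]
12.5 press mm [  0.23  16.2  111.86] F xyz press [  0.03 -22.22  15.19] 0.00018896982540033
```

In the tool's units: 0.0005 m / 0.4 = 0.0013.

```bash
echo '[0, 0, 0, 0, 0.0013, 0, 0, 0, 0, 0, 0, 0.0013, 0, 0]' > next.json && python3 -m handwheel next.json|grep contact; python3 -c "from h import *;st()"
```

```text
contact_force: [-2.9, -27.0, 15.7]
12.7 press mm [  0.22  16.3  111.85] F xyz press [ -0.67 -27.19  15.7 ] 0.00022160106862771626
```

End stop reached: the tip stopped at y≈16.1 and the lateral force rose steeply. I'll unload sideways and then lift.

In the tool's units: -0.004 m / 0.4 = -0.01, -0.002 m / 0.4 = -0.005.

```bash
echo '[0, 0, 0, 0, -0.0025, 0, 0, 0, 0, 0, 0, -0.005, 0, 0, 0, 0, 0, 0, -0.01, -0.0005, 0, 0, 0, 0, 0, -0.01, -0.0005, 0]' > next.json && python3 -m handwheel next.json; python3 -c "from h import *;st()"
```

```text
clock: 13.1
eef_pos: [0.5546, 0.0253, 0.112]
ee_rot: [0.041, 0.999, 0.0, 0.001]
contact_force: [0.5, 2.4, 11.4]
gripper_width: 0.0005
grasp_force: 5.6
13.1 press mm [  0.23  14.55 111.97] F xyz press [ 0.32  2.46 11.38] 0.0005210662822760232
```

In the tool's units: -0.006 m / 0.4 = -0.015, -0.004 m / 0.4 = -0.01.

```bash
echo '[0, 0, 0, 0, 0, -0.0025, 0, 0, 0, 0, 0, 0, -0.005, 0, 0, 0, 0, 0, 0, -0.0075, 0, 0, 0, 0, 0, 0, -0.01, 0, 0, 0, 0, 0, 0, -0.015, 0, 0, 0, 0, 0, 0, -0.015, 0]' > next.json && python3 -m handwheel next.json; python3 -c "from h import *;st()"
```

```text
clock: 13.7
eef_pos: [0.5534, 0.0251, 0.117]
ee_rot: [0.041, 0.999, -0.0, -0.0]
contact_force: [0.3, -0.5, 0.7]
gripper_width: 0.0006
grasp_force: 0.0
13.7 press mm [ -1.    14.31 117.03] F xyz press [ 0.35 -0.46  0.68] 0.0005825211274642995
```

No force at 5 mm above home, so the keeper is holding the bar. I'll retreat and check.

In the tool's units: -0.2 m / 0.4 = -0.5, -0.17 m / 0.4 = -0.425.

```bash
echo '[0, 0, 0, 0, -0.0075, -0.025, 0, 0, 0, 0, 0, -0.025, -0.075, 0, 0, 0, 0, 0, -0.05, -0.175, 0, 0, 0, 0, 0, -0.1, -0.275, 0, 0, 0, 0, 0, -0.2125, -0.325, 0, 0, 0, 0, 0.1, -0.325, -0.35, 0, 0, 0, 0, 0.2, -0.425, -0.375, 0, 0, 0, 0, 0.3, -0.5, -0.375, 0]' > next.json && python3 -m handwheel next.json;echo '[0, 0, 0, 0.075, -0.1, 0, 0, 0, 0, 0, 0.15, -0.2, 0, 0, 0, 0, 0, 0.15, -0.3, 0, 0, 0, 0, 0, 0.15, -0.4, 0, 0, 0, 0, 0, 0.15, -0.4, 0, 0]' > next.json && python3 -m handwheel next.json
python3 - <<'E'
from h import *
st()
a=snapshot('top')[180:290,205:355];b=snapshot('side')[195:305,290:400]
a=np.clip(a*1.5,0,255).astype('uint8')
cv2.imwrite("pics/c4.png",cv2.resize(np.hstack([a,b])[:,:,::-1],None,fx=3,fy=3,interpolation=cv2.INTER_CUBIC))
E
```

```text
clock: 14.5
eef_pos: [0.4313, -0.1554, 0.2676]
ee_rot: [0.041, 0.999, -0.0, 0.001]
contact_force: [0.8, -1.3, 0.3]
gripper_width: 0.0001
grasp_force: 0.0
clock: 15.0
eef_pos: [0.3587, -0.3121, 0.2671]
ee_rot: [0.043, 0.999, -0.001, 0.0]
contact_force: [0.6, 1.5, -0.4]
gripper_width: 0.0002
grasp_force: 0.0
15.0 press mm [-166.75 -338.05  267.06] F xyz press [ 0.5   1.57 -0.39] 0.00017440013375026408
```

View pics/c4.png

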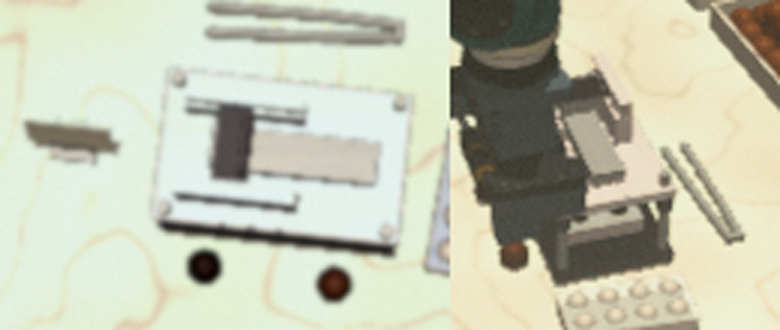

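The top half shows the keeper at (232,143) covering the shoulder, and the truffles, tongs, ticket and mould unmoved. I'll do a quick check of the keeper's travel and the bystanders before handing in.

Run:
```python
from h import *
b=snapshot('top');a=cv2.imread("pics/top0.png")[:,:,::-1]
for im in(a,b):
    g=im[215:245,270:335].astype(int).mean(2); m=((g<60)*255).astype('uint8')
    n,l,s,c=cv2.connectedComponentsWithStats(m); i=1+np.argmax(s[1:,4])
    x,y,w,h,ar=s[i]; cx=c[i]+[270,215]
    print(s[i],cx,[(1e3*press(plane('top',u,cx[1],.15))).round(1)[1] for u in(cx[0],270+x+w-.5)])
d=np.abs(a.astype(int)-b).max(2)[170:290,200:560]; ys,xs=np.where(d>40)
print(len(xs),xs.min()+200,xs.max()+200,ys.min()+170,ys.max()+170); st()
```

```text
[  6   1  27  25 274] [293.91970803 228.68613139] [np.float64(12.2), np.float64(-8.6)]
[  7   0  13  25 237] [282.48523207 226.91139241] [np.float64(40.5), np.float64(23.5)]
1037 276 485 215 289
15.15 press mm [-166.77 -334.18  266.26] F xyz press [-0.57  0.3   0.46] 0.00038469784792187375
```

Run:
```python
from h import *
b=snapshot('top');a=cv2.imread("pics/top0.png")[:,:,::-1]
for im,v in((a,229),(b,228),(b,229)):
    g=im[v-2:v+3,270:335].astype(float).mean((0,2)); x=np.arange(270,335); i=np.argmin(g); t=(g[i]+g[i+8])/2
    r=next(k for k in range(i,64) if g[k+1]>t); l=next(k for k in range(i,0,-1) if g[k-1]>t)
    ur=x[r]+(t-g[r])/(g[r+1]-g[r]); ul=x[l]-(t-g[l])/(g[l-1]-g[l])
    print(ul,ur,"front@.137",1e3*press(plane('top',ul,v,.137))[1],"rear@.156",1e3*press(plane('top',ur,v,.158))[1],"rear low",1e3*press(plane('top',ur,v,.131))[1])
```

```text
288.05818965517244 300.43390804597703 front@.137 26.85557118913457 rear@.156 -3.777351817963412 rear low -3.3787028971029938
276.17977528089887 288.42414355628057 front@.137 56.25366542202147 rear@.156 25.509103017060205 rear low 26.463994617756903
276.07523148148147 288.38777219430483 front@.137 56.210483516804 rear@.156 25.308429550394024 rear low 26.25950972538217
```

```bash
python3 -c "from bench import *;print(job_done())"
```

```text
the job is handed in; nothing more can be done
None
```

The job is handed in at about 15 s of the 61 s: the plunger went fully home, the keeper was slid until it stopped hard, and it holds the bar down by itself. Peak force was about 31 N. By camera, the keeper's final position is only good to about 2 mm.

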